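# Lock two plug-in modules into their rack with the locking rod

## Task

Push both plug-in modules fully home into the small open rack, so that the eyes on top of them line up with the eyes on the rack's two cheeks. Then take the locking rod from its rest, thread it through all four eyes, from whichever side you like, until its collar is up against the rack's cheek eye, and let go. Leave the other things on the bench where they are.

Things in the scene. Friction and masses are not known exactly. Their poses are not given: they have to be found in the camera images.
- rack: Fixed grey open-topped tray, no front wall, 160 (x) by 122 (y) by 60 high. Own x points into the rack (the way modules are pushed), y to its left, z up. Origin on the bench, midway between the cheeks, below the line of holes; tray from x = -25 to +135. On each cheek (side wall, outer face at y = -61 or +61) stands an eye: upright plate 36 (x) by 6 (y), z 60 to 96, hole at x = 0, z = 78.
- hole_right (a point): Centre of the hole of the right (-y) cheek eye, on its outer face. Axes are the rack's; the through hole runs along y, 18 diameter, mouth chamfered 2.
- hole_left (a point): Centre of the hole of the left (+y) cheek eye, on its outer face (122 mm from hole_right). Axes as the rack's.
- module_right (a joint): How far the right module sticks out of the rack, in m: 0 is fully home against its stop, 0.06 the most. It slides only along the rack's x and stays where it is left; about 3 N of friction.
- module_left (a joint): The same for the left module.
- module_right_face (a point): Centre of the flat front face of the right module (moves with it), 34 above the bench; face 51 wide, 8 to 60 above the bench, looking along the rack's -x. Module: aluminium box 148 x 51 x 52. Axes as the rack's. The eye on its top has its hole 25 behind this face (towards +x).
- module_left_face (a point): The same for the left module. The modules' middles are 27 mm either side of the rack's centre line.
- module_right_eye (a point): Centre of the hole in the eye on top of the right module: upright plate 36 x 6 x 36, hole 18 diameter, 78 mm above the bench. It is on the line of the cheek holes when the module is home.
- module_left_eye (a point): The same for the left module.
- rod: Loose steel rod with black plastic handle, 198 long, about 0.1 kg. Origin on its axis at the collar's face on the shaft side; own +y runs along the shaft to the tip, -y to the handle. Shaft 12 diameter, 138 long, last 14 tapering to 6; collar 28 diameter, 5 thick; handle round, 18 diameter, 55 long. It starts level in its rest, axis 45 above the bench, handle overhanging on the right.
- rod_tip (a point): End of the tapered tip of the rod, on its axis, 138 mm from the collar face. Axes as the rod's.
- rod_grip (a point): Middle of the rod's handle, on its axis, 32.5 mm from the collar face: the place to grip it from above. Axes as the rod's.
- rest: Fixed dark steel rest for the rod: base 60 x 120 x 8, two saddles 34 wide, 39 high, with 10 mm ears either side of the shaft (16 apart), 16 and 110 from its origin along its y. Lift the rod straight up out of it. Origin on the bench, under the rod's collar face within 3; its y runs along the shaft.
- multimeter: Bystander: yellow handheld meter 150 x 75 x 32. Origin under its middle.
- heatsink: Bystander: finned aluminium heat sink 80 x 60 x 30. Origin under its middle.
- board: Bystander: circuit board 110 x 75, parts up to 16 high. Origin under its middle.
- screwdriver: Bystander: screwdriver, 170 long, under 35 high, lying on the bench.
- parts_tray: Bystander: grey divided tray 160 x 120 x 35. Origin under its middle.
- transformer: Bystander: transformer 70 x 56 x 66 high. Origin under its middle.
- mug: Bystander: white mug, 80 diameter, 95 high. Origin under its middle.
Things that resemble listed ones, but are neither listed nor needed, are in the scene too. What is shaped like the rod but pink is not meant.

How it is judged:
By the outcome, as a careful person would: the job done as asked, in the order asked, and still so for the second after the job is handed in, with the robot touching nothing.
It also fails if it takes over 61 s, if anything falls off the work surface, if the arm or the gripper's body presses on something with over 40 N, if the wrist force passes 120 N, or if a joint passes its speed limit or range.

## Robot

A 6-joint arm with a two-finger parallel gripper is mounted at the origin on the work surface. World frame = base frame: x ahead of the robot, y to its left, z up, the work surface at z = 0. Lengths are in m, angles in rad, forces in N, time in s.
With the tool pointing down it reaches from about 0.35 to 0.775 m from the base axis. Payload 5.5 kg.
Tool frame: the origin (TCP) lies at the very end of the fingers, on their centre line; the grasp point (between the pads) lies 19 mm behind it; z points along the fingers, y is the line along which they close (so a half turn about z gives the same grasp; the last joint's range is limited). The gripper opens to 85 mm and grips with 20 to 120 N. Pads are 22 mm wide; open, the fingers measure 114 mm over their backs; the gripper's body (76 mm by 85 mm) begins 54 mm behind the grasp point. The pads swing forward as they close: fully open they stand 13 mm farther back than shut.
Start: joints at [-1.373, 0.313, 0.046, 1.304, 0, 1.431], TCP at [0.191, -0.543, 0.231] pointing down, gripper open.
Joint ranges: [-2.76, 2.76], [-0.86, 1.69], [-1.03, 1.26], [-2.2, 2.34], [-1.47, 1.5], [-3.14, 3.14]. Speed limits (rad/s): [2.57, 2.57, 3.14, 3.14, 3.14, 3.14].

## Interface

Orientations are given as a unit quaternion [w, x, y, z].
In Python, from workcell import env gives the robot as it stands. The module is installed in compiled form; this text tells all that it offers.
- The arm moves only by the tool jog_arm, never from a script. Its arguments are lists of equal length, an entry for each row: "gripper": the opening, from 0 (shut) to 1 (fully open); "offset": the shift along the world's x, y, z in cm, a list of three; "twist": the turn about the world's z in degrees. In form: {"gripper": [gripper, ...], "offset": [[dx, dy, dz], ...], "twist": [twist, ...]}. A call has exactly 8 rows; each row is the pose to reach, as a shift and turn from the pose commanded when the call began; what a row does not reach only later rows make up. A row lasts 1/8 s, in which the tool goes at most 62.5 mm and 10.7 degrees, less where a joint would pass 70% of its speed; a pose out of reach is approached as far as the arm can. A call with a gripper value outside its range is refused whole. The fingers move at their own pace and stop on an object; "squeeze" is the grip in N (left out, the last holds). Time passes only in rows, so rows that repeat a pose let the fingers close, or fill a call up. It gives the time, the measured TCP pose, the force, the opening and the grip force at its end, in the units of the state.
- env.get_state(): the state, without advancing time (a new reading comes with each control period).
- env.read_camera(name): name is "side" or "top" or "wrist"; returns a dict with "image" (420x560x3 uint8, red, green, blue), "z_map" (420x560 float32, m along the optical axis (not along the pixel's ray), 0 where there is no reading), "fovy" (degrees; the focal length in pixels is half the picture's height over the tangent of half this angle, whatever the lens; pixels are square), "cx", "cy" (the principal point, pixels), "cam_to_world" (4x4, takes a point from camera to world coordinates). Camera axes: x right, y up, looking along -z (the intrinsics and any distortion apply to the point x, -y, -z); pixel columns grow to the right and rows downward; lengths in m; the calibration is good to about 2 mm. A picture is of the moment at which its call begins.
- env.hand_in(): hands the job in; it is judged then, once.
The state is a dict: "clock": time; "joint_pos": joint angles; "qvel": joint speeds; "tau": joint torques, N m; "tcp_pos": TCP position; "orientation": TCP orientation; "wrist_force": force on the tool from outside, world axes, zero at the start; "ft_torque": the same for the moment, N m; "finger_gap": finger opening in m; "grip_force": force on a finger pad.
Only numpy, scipy, OpenCV 4.12 (cv2) and the standard library are available. Lean on these libraries where they do the work, as an engineer would, in place of code of your own. Each camera call takes 0.05 s, during which the arm holds its last target. There are 200 camera calls.

## Working session

There is one attempt and no reset: what is moved stays moved. The work goes in short steps, Python scripts to look and compute and a tool call to move; the robot and the scene stay as the last step left them, time stands still between calls to the robot, and variables do not carry over. Pictures are saved under pics/ and viewed, at most 10 in all, crops included, and the job is handed in when it is done.

Besides the shell and the picture viewer there is one more tool, called after "Request:" as a command line: name --pt "numbers of a row" for each row, then --argument value for the rest. jog_arm: Moves the arm, as the interface text tells. Its arguments: {"type":"object","properties":{"gripper":{"type":"array"},"offset":{"type":"array"},"twist":{"type":"array"},"squeeze":{"type":"number"}},"required":["gripper","offset","twist"]}

```bash
mkdir -p pics; cat > h.py <<'E'
import numpy as np, cv2, pickle
from workcell import env
def cap(n,tag):
    d=env.read_camera(n); pickle.dump(d,open(f'{tag}.pkl','wb')); cv2.imwrite(f'pics/{tag}.png',d['image'][:,:,::-1]); return d
def ld(tag): return pickle.load(open(f'{tag}.pkl','rb'))
def f(d): return d['image'].shape[0]/2/np.tan(np.radians(d['fovy'])/2)
def ray(d,u,v):
    r=np.array([(u-d['cx'])/f(d),-(v-d['cy'])/f(d),-1.]); T=np.array(d['cam_to_world']); return T[:3,3],T[:3,:3]@r
def plane(d,u,v,z):
    o,r=ray(d,u,v); return o+r*(z-o[2])/r[2]
def depth(d,u,v):
    o,r=ray(d,u,v); z=d['z_map'][int(round(v)),int(round(u))]; return o+r*z
def cloud(d):
    v,u=np.mgrid[:420,:560]; T=np.array(d['cam_to_world'])
    r=np.stack([(u-d['cx'])/f(d),-(v-d['cy'])/f(d),-np.ones(u.shape)],-1)@T[:3,:3].T
    P=T[:3,3]+r*d['z_map'][...,None]; P[d['z_map']==0]=np.nan; return P
def tri(a,b):
    (o1,r1),(o2,r2)=a,b
    A=np.stack([r1,-r2],1); s=np.linalg.lstsq(A,o2-o1,rcond=None)[0]; p,q=o1+r1*s[0],o2+r2*s[1]; return (p+q)/2,np.linalg.norm(p-q)
def proj(d,p):
    T=np.array(d['cam_to_world']); c=T[:3,:3].T@(np.array(p)-T[:3,3]); return d['cx']+f(d)*c[0]/-c[2], d['cy']-f(d)*c[1]/-c[2]
E
python3 - <<'E'
from h import *
for n in('top','side','wrist'):
    d=cap(n,n+'0'); print(n,[k for k in d],d['fovy'],d['cx'],d['cy'],np.round(d['cam_to_world'],3).tolist(),(d['z_map']>0).mean())
print(env.get_state())
a=cv2.imread('pics/top0.png');cv2.imwrite('pics/t.png',cv2.resize(a,(800,600)))
E
```

```text
top ['image', 'z_map', 'fovy', 'cx', 'cy', 'cam_to_world'] 54.5363243141066 276.65694587920484 208.84356824356135 [[0.018, 0.991, -0.13, 0.374], [-1.0, 0.018, -0.003, 0.022], [-0.0, 0.13, 0.991, 1.154], [0.0, 0.0, 0.0, 1.0]] 0.9960799319727891
side ['image', 'z_map', 'fovy', 'cx', 'cy', 'cam_to_world'] 45.19996349005287 272.6048226911691 208.85452662350735 [[-0.873, 0.293, -0.39, 0.056], [-0.487, -0.496, 0.719, 0.862], [0.017, 0.818, 0.575, 0.746], [0.0, 0.0, 0.0, 1.0]] 0.9958715986394557
wrist ['image', 'z_map', 'fovy', 'cx', 'cy', 'cam_to_world'] 58.80080876054983 279.09518481940023 206.79182185454695 [[0.331, 0.892, 0.309, 0.269], [-0.944, 0.313, 0.106, -0.515], [-0.003, -0.326, 0.945, 0.374], [0.0, 0.0, 0.0, 1.0]] 0.9961734693877551
{'clock': 0.15, 'joint_pos': array([-1.37257402e+00,  3.13841751e-01,  4.52400168e-02,  1.30364119e+00,
        5.40290025e-06,  1.43118946e+00]), 'qvel': array([-0.00035852, -0.0025369 ,  0.00241181, -0.00076543, -0.00074041,
        0.00114836]), 'tau': array([ 2.83232584e-03, -4.81063020e+01,  2.98816484e+01,  1.39248531e-02,
       -5.87679597e-05,  7.58938171e-06]), 'tcp_pos': array([ 0.190487  , -0.54210664,  0.23060589]), 'orientation': array([-7.23069127e-04,  9.85767562e-01,  1.68112435e-01, -1.84949680e-05]), 'wrist_force': array([0.06729965, 0.24542992, 0.1180243 ]), 'ft_torque': array([ 0.01341655,  0.00507215, -0.02750052]), 'grip_force': 0.0, 'finger_gap': 0.08517985931108198}
```

View pics/top0.png

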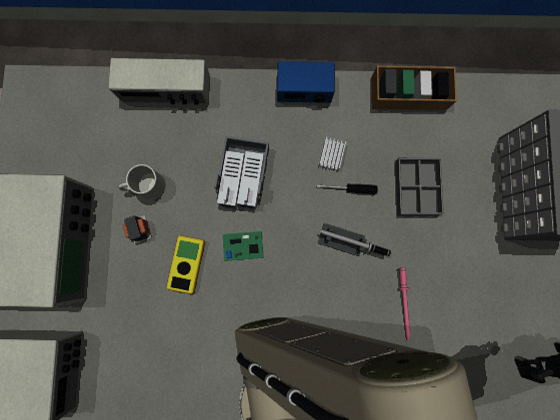

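View pics/side0.png

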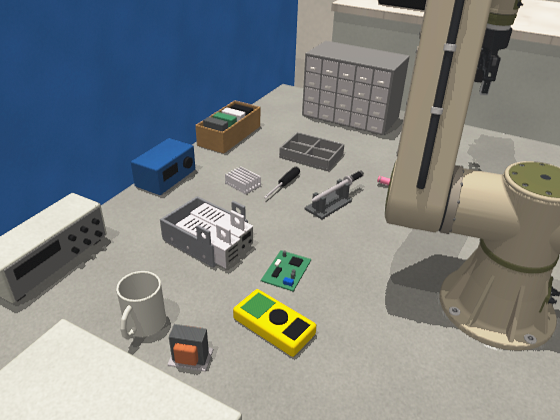

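The top view shows the rack at about (243,172) with both modules sticking out. The grey/black rod is in its rest at about (355,240), handle to the right at (380,250). The pink look-alike is at (404,300) and is excluded. I'll confirm this in an enlarged crop and measure.

```bash
python3 - <<'E'
from h import *
t=ld('top0');s=ld('side0')
def crop(d,u,v,w,h,k): return cv2.resize(d['image'][v:v+h,u:u+w,::-1],None,fx=k,fy=k,interpolation=cv2.INTER_CUBIC)
a=np.hstack([crop(t,205,130,80,90,4),crop(t,305,210,100,60,4)[:240] if 0 else cv2.copyMakeBorder(crop(t,305,210,100,60,4),0,120,0,0,cv2.BORDER_CONSTANT)])
b=np.hstack([crop(s,155,180,110,90,3),cv2.copyMakeBorder(crop(s,295,160,110,70,3),0,60,0,0,cv2.BORDER_CONSTANT)])
a=cv2.copyMakeBorder(a,0,0,0,max(0,b.shape[1]-a.shape[1]),cv2.BORDER_CONSTANT); b=cv2.copyMakeBorder(b,0,0,0,max(0,a.shape[1]-b.shape[1]),cv2.BORDER_CONSTANT)
c=np.vstack([a,b]);cv2.imwrite('pics/c1.png',cv2.resize(c,None,fx=min(1,600/c.shape[0]),fy=min(1,600/c.shape[0]))); print(c.shape)
for n,d,(u0,u1,v0,v1) in(('top rod',t,(305,400,215,265)),('side rod',s,(295,375,165,218))):
    P=cloud(d)[v0:v1,u0:u1].reshape(-1,3); im=d['image'][v0:v1,u0:u1].reshape(-1,3)
    m=(P[:,2]>.043)&(P[:,2]<.075); Q=P[m]; c=Q[:,:2].mean(0); w=np.linalg.svd(Q[:,:2]-c)[2][0]; tt=(Q[:,:2]-c)@w
    print(n,m.sum(),c,w,tt.min(),tt.max(),'ends',c+w*tt.min(),c+w*tt.max(),np.percentile(Q[:,2],[50,95]))
for n,d,(u0,u1,v0,v1) in(('top rack',t,(205,285,130,220)),('side rack',s,(155,265,180,275))):
    P=cloud(d)[v0:v1,u0:u1].reshape(-1,3)
    m=(P[:,2]>.05)&(P[:,2]<.066); r=cv2.minAreaRect(P[m][:,:2].astype(np.float32)*1000); print(n,m.sum(),r)
    m=(P[:,2]>.08)&(P[:,2]<.11); Q=P[m]
    lab=cv2.kmeans(Q.astype(np.float32),4,None,(3,50,.0001),5,0); print(np.round(lab[2],4).tolist(),np.bincount(lab[1].ravel()),Q[:,2].max())
E
```

```text
(630, 720, 3)
top rod 441 [ 0.4317661  -0.19343499] [0.2907245  0.95680681] -0.09243348352675312 0.10399745525345748 ends [ 0.40489342 -0.28187598] [ 0.4620007  -0.09392952] [0.04977317 0.05492069]
side rod 365 [ 0.43352106 -0.18791775] [0.29579944 0.95525007] -0.10081766420557012 0.09714532989211365 ends [ 0.40369925 -0.28422384] [ 0.46225659 -0.09511967] [0.04943471 0.05488295]
top rack 2271 ((620.1640014648438, 124.47396850585938), (122.45062255859375, 192.263427734375), 82.46154022216797)
[[0.554099977016449, 0.1599999964237213, 0.09430000185966492], [0.5863999724388123, 0.18709999322891235, 0.09380000084638596], [0.5530999898910522, 0.10589999705553055, 0.09510000050067902], [0.5715000033378601, 0.0723000019788742, 0.09440000355243683]] [40 42 38 39] 0.1010522610913902
side rack 2229 ((622.0521240234375, 123.6256103515625), (126.765380859375, 195.89659118652344), 82.12357330322266)
[[0.5541999936103821, 0.16120000183582306, 0.09109999984502792], [0.5881999731063843, 0.18790000677108765, 0.09080000221729279], [0.5824999809265137, 0.3483000099658966, 0.09650000184774399], [0.5633000135421753, 0.09080000221729279, 0.09139999747276306]] [110 107   1 189] 0.09940672935955674
```

View pics/c1.png

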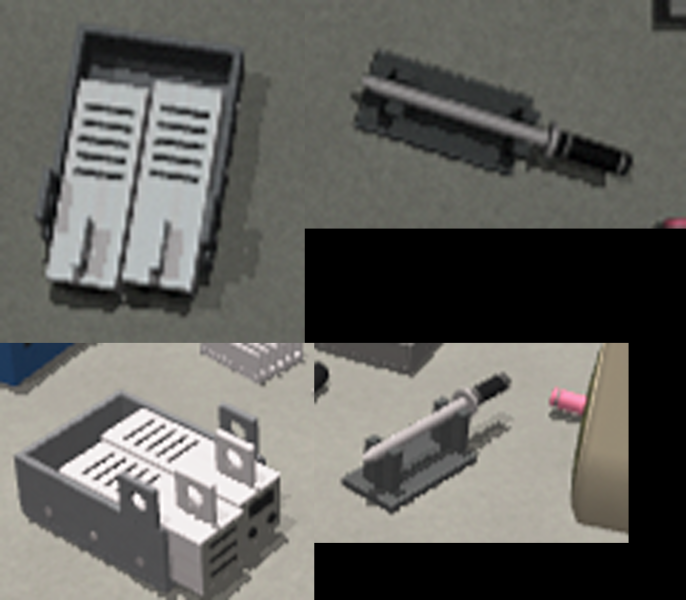

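The crop confirms it: the grey rod with black handle sits in the dark rest (top view, shaft (312,224) to handle end (390,253)). Both modules stick out about 29 mm (left) and 23 mm (right). Rack origin is about (0.579, 0.130), yaw −7.6°. I'll move towards the rack front first, shutting the fingers on the way so they can push.

Request:
jog_arm --gripper '[0, 0, 0, 0, 0, 0, 0, 0]' --pt "21 27 0" --pt "21 27 0" --pt "21 27 0" --pt "21 27 0" --pt "21 27 0" --pt "21 27 0" --pt "21 27 0" --pt "21 27 0" --twist '[63, 63, 63, 63, 63, 63, 63, 63]' --squeeze 60

```text
clock: 1.15
tcp_pos: [0.4003, -0.2729, 0.2312]
orientation: [-0.0, 0.753, 0.658, -0.0]
wrist_force: [-0.2, 0.1, 0.1]
finger_gap: 0.0
grip_force: 0.0
```

```bash
python3 - <<'E'
from h import *
d=cap('wrist','w1'); P=cloud(d)
print(np.round(d['cam_to_world'],3).tolist())
m=(P[...,2]>.043)&(P[...,2]<.07)&(abs(P[...,0]-.43)<.08)&(abs(P[...,1]+.19)<.13)
Q=P[m]; c=Q[:,:2].mean(0); w=np.linalg.svd(Q[:,:2]-c,full_matrices=False)[2][0]; tt=(Q[:,:2]-c)@w
print(m.sum(),c,w,c+w*tt.min(),c+w*tt.max(),np.percentile(Q[:,2],[50,98]))
E
```

```text
[[0.991, 0.127, 0.046, 0.411], [-0.135, 0.937, 0.322, -0.19], [-0.002, -0.325, 0.946, 0.375], [0.0, 0.0, 0.0, 1.0]]
3573 [ 0.42579749 -0.21177346] [-0.29146805 -0.95658056] [ 0.44883293 -0.13617255] [ 0.4040976  -0.28299119] [0.05121882 0.05843007]
```

Request:
jog_arm --gripper '[0, 0, 0, 0, 0, 0, 0, 0]' --pt "8 41.5 -7" --pt "8 41.5 -7" --pt "8 41.5 -7" --pt "8 41.5 -7" --pt "8 41.5 -7" --pt "8 41.5 -7" --pt "8 41.5 -7" --pt "8 41.5 -7" --twist '[0, 0, 0, 0, 0, 0, 0, 0]'

```text
clock: 2.2
tcp_pos: [0.4808, 0.1442, 0.1603]
orientation: [-0.0, 0.752, 0.659, -0.0]
wrist_force: [1.2, -0.7, 0.1]
finger_gap: -0.0003
grip_force: 0.0
```

Request:
jog_arm --gripper '[0, 0, 0, 0, 0, 0, 0, 0]' --pt "0 0 -5" --pt "0 0 -10" --pt "0 0 -12" --pt "0.5 -0.1 -12" --pt "1 -0.15 -12" --pt "1.5 -0.2 -12" --pt "2 -0.25 -12" --pt "2 -0.25 -12" --twist '[0, 0, 0, 0, 0, 0, 0, 0]'

```text
clock: 3.2
tcp_pos: [0.5015, 0.14, 0.0419]
orientation: [0.0, 0.753, 0.658, 0.001]
wrist_force: [-0.1, -0.0, -0.9]
finger_gap: -0.0
grip_force: 0.0
```

```bash
python3 - <<'E'
from h import *
w=cap('wrist','w2');s=cap('side','s2')
cv2.imwrite('pics/c2.png',np.hstack([cv2.resize(w['image'][:,:,::-1],(400,300)),cv2.resize(s['image'][170:280,150:290,::-1],(400,300))]))
for d in (w,s):
    P=cloud(d).reshape(-1,3)
    m=(P[:,2]>.082)&(P[:,2]<.099)&(abs(P[:,0]-.575)<.06)&(abs(P[:,1]-.13)<.08); Q=P[m]; r=Q[:,:2]-[.5792,.1298]; y=r@[.1318,.9913]; x=r@[.9913,-.1318]
    for lo,hi in((-70,-45),(-40,-15),(15,40),(45,70)):
        k=(y*1000>lo)&(y*1000<hi)
        if k.any(): print(lo,k.sum(),np.percentile(x[k],[2,50,98])*1000,np.percentile(y[k],[2,50,98])*1000)
E
```

```text
-40 7 [-34.59067577 -34.07595664 -33.39945266] [-25.633042   -24.87855226 -24.42949947]
15 5590 [-47.44119469 -30.60096368 -12.06358442] [22.98409761 28.39059646 29.36202722]
45 2112 [-18.69657942 -16.10148822  -7.26532003] [53.79452957 57.81064783 59.96207714]
15 98 [-45.6267748  -28.96230781  -9.03104794] [22.48206619 28.1662845  31.05420288]
45 95 [-15.86900255   0.07790975  21.07378957] [53.63619604 59.29864688 61.95071708]
```

View pics/c2.png

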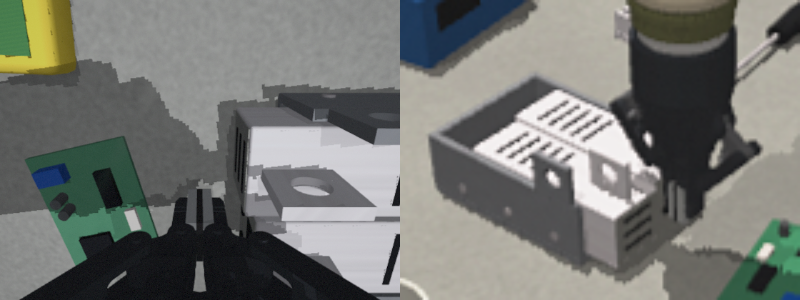

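The fingers are just in front of the module faces, on the centre line between the eyes, and clear of them. Pushing slowly.

Request:
jog_arm --gripper '[0, 0, 0, 0, 0, 0, 0, 0]' --pt "0.4 -0.05 0" --pt "0.8 -0.1 0" --pt "1.2 -0.16 0" --pt "1.6 -0.2 0" --pt "2.0 -0.26 0" --pt "2.4 -0.32 0" --pt "2.7 -0.36 0" --pt "2.7 -0.36 0" --twist '[0, 0, 0, 0, 0, 0, 0, 0]'

```text
clock: 4.3
tcp_pos: [0.527, 0.1365, 0.0411]
orientation: [-0.001, 0.753, 0.658, -0.0]
wrist_force: [-4.7, 0.7, 1.8]
finger_gap: -0.0003
grip_force: 2.1
```

Request:
jog_arm --gripper '[0, 0, 0, 0, 0, 0, 0, 0]' --pt "0.2 -0.03 0" --pt "0.4 -0.05 0" --pt "0.6 -0.08 0" --pt "0.8 -0.1 0" --pt "0.9 -0.12 0" --pt "1.0 -0.13 0" --pt "1.1 -0.14 0" --pt "1.1 -0.14 0" --twist '[0, 0, 0, 0, 0, 0, 0, 0]'

```text
clock: 5.3
tcp_pos: [0.5379, 0.135, 0.0411]
orientation: [-0.0, 0.753, 0.658, -0.0]
wrist_force: [-5.7, 0.8, 2.3]
finger_gap: 0.0001
grip_force: 2.5
```

```bash
python3 - <<'E'
from h import *
for n in('wrist','side'):
    d=cap(n,n+'3');P=cloud(d).reshape(-1,3)
    m=(P[:,2]>.082)&(P[:,2]<.099)&(abs(P[:,0]-.575)<.06)&(abs(P[:,1]-.13)<.08); Q=P[m]; r=Q[:,:2]-[.5792,.1298]; y=r@[.1318,.9913]; x=r@[.9913,-.1318]
    for lo,hi in((-70,-45),(-40,-15),(15,40),(45,70)):
        k=(y*1000>lo)&(y*1000<hi)
        if k.any(): print(n,lo,k.sum(),np.percentile(x[k],[2,50,98])*1000)
E
```

```text
wrist 15 5628 [-21.72637742  -4.50605917  13.63589947]
wrist 45 5455 [-18.12803409  -1.27445244  17.25287363]
side 15 101 [-20.20238172  -2.98268239  16.34251489]
side 45 98 [-15.97182337   0.30257328  20.28147633]
```

Request:
jog_arm --gripper '[0, 0, 0, 0, 0, 0, 0, 0]' --pt "0.1 -0.01 0" --pt "0.2 -0.03 0" --pt "0.25 -0.03 0" --pt "0.3 -0.04 0" --pt "0.34 -0.045 0" --pt "0.38 -0.05 0" --pt "0.42 -0.055 0" --pt "0.42 -0.055 0" --twist '[0, 0, 0, 0, 0, 0, 0, 0]'

```text
clock: 6.4
tcp_pos: [0.5415, 0.1345, 0.0411]
orientation: [-0.001, 0.753, 0.658, -0.001]
wrist_force: [-7.3, 0.5, 3.7]
finger_gap: 0.0001
grip_force: 3.5
```

Request:
jog_arm --gripper '[0, 0, 0, 0, 0, 0, 0, 0]' --pt "0.03 0 0" --pt "0.06 -0.01 0" --pt "0.09 -0.01 0" --pt "0.12 -0.015 0" --pt "0.15 -0.02 0" --pt "0.15 -0.02 0" --pt "0.15 -0.02 0" --pt "0.15 -0.02 0" --twist '[0, 0, 0, 0, 0, 0, 0, 0]'

```text
clock: 7.4
tcp_pos: [0.5415, 0.1345, 0.041]
orientation: [-0.002, 0.752, 0.659, -0.002]
wrist_force: [-10.9, 1.6, 8.0]
finger_gap: -0.0001
grip_force: 5.4
```

```bash
python3 - <<'E'
from h import *
for n in('wrist',):
    d=cap(n,n+'4');P=cloud(d).reshape(-1,3)
    m=(P[:,2]>.082)&(P[:,2]<.099)&(abs(P[:,0]-.575)<.06)&(abs(P[:,1]-.13)<.08); Q=P[m]; r=Q[:,:2]-[.5792,.1298]; y=r@[.1318,.9913]; x=r@[.9913,-.1318]
    for lo,hi in((-70,-45),(-40,-15),(15,40),(45,70)):
        k=(y*1000>lo)&(y*1000<hi)
        if k.any(): print(n,lo,k.sum(),np.percentile(x[k],[2,50,98])*1000)
E
```

```text
wrist 15 5590 [-18.10493397  -0.91115353  17.20572809]
wrist 45 5377 [-18.11083616  -1.14044762  17.25929323]
```

Both eyes line up now: the TCP stopped under the extra command and the force rose to 11 N, so the stop is reached. Retreating, then over to the rod.

Request:
jog_arm --gripper '[0, 0, 0, 0, 0, 0, 0, 0]' --pt "-3 0.4 0" --pt "-4 0.5 0" --pt "-4 0.5 6" --pt "-4 0.5 12" --pt "-4 0.5 12" --pt "-7 -6 12" --pt "-10 -12 12" --pt "-12 -18 12" --twist '[0, 0, 0, 0, 0, 0, -5, -9.3]'

```text
clock: 8.45
tcp_pos: [0.4289, -0.034, 0.1611]
orientation: [0.001, 0.804, 0.595, 0.0]
wrist_force: [0.5, -1.0, 0.3]
finger_gap: -0.0001
grip_force: 0.0
```

Request:
jog_arm --gripper '[1, 1, 1, 1, 1, 1, 1, 1]' --pt "-1.2 -6 0" --pt "-1.2 -12 0" --pt "-1.2 -18 0" --pt "-1.2 -21.1 0" --pt "-1.2 -21.1 0" --pt "-1.2 -21.1 0" --pt "-1.2 -21.1 0" --pt "-1.2 -21.1 0" --twist '[0, 0, 0, 0, 0, 0, 0, 0]'

```text
clock: 9.45
tcp_pos: [0.4173, -0.2424, 0.1614]
orientation: [0.0, 0.803, 0.596, 0.0]
wrist_force: [-0.2, -0.1, 0.3]
finger_gap: 0.0854
grip_force: 0.0
```

```bash
python3 - <<'E'
from h import *
t=cap('top','top5');s=cap('side','side5');w=cap('wrist','w5')
for n,d in(('top',t),('side',s)):
    P=cloud(d).reshape(-1,3)
    m=(P[:,2]>.082)&(P[:,2]<.099)&(abs(P[:,0]-.575)<.06)&(abs(P[:,1]-.13)<.08); Q=P[m]; r=Q[:,:2]-[.5792,.1298]; y=r@[.1318,.9913]; x=r@[.9913,-.1318]
    for lo,hi in((-70,-45),(-40,-15),(15,40),(45,70)):
        k=(y*1000>lo)&(y*1000<hi)
        if k.any(): print(n,lo,k.sum(),np.percentile(x[k],[2,50,98])*1000,y[k].mean()*1000,np.percentile(Q[k][:,2],98))
P=cloud(w)
m=(P[...,2]>.04)&(P[...,2]<.07)&(abs(P[...,0]-.43)<.08)&(P[...,1]>-.30)&(P[...,1]<-.1)
Q=P[m]; c=Q[:,:2].mean(0); u=np.linalg.svd(Q[:,:2]-c,full_matrices=False)[2][0]; tt=(Q[:,:2]-c)@u
print(m.sum(),c,u,c+u*tt.min(),c+u*tt.max(),np.percentile(Q[:,2],[50,90]))
st=env.get_state();print(st['tcp_pos'],st['orientation'],st['finger_gap'])
cv2.imwrite('pics/c5.png',np.hstack([cv2.resize(w['image'][:,:,::-1],(400,300)),cv2.resize(s['image'][170:280,150:290,::-1],(400,300))]))
E
```

```text
top -70 35 [-17.40663633   1.2651242   17.67957761] -57.97139746838024 0.09867903389466527
top -40 36 [-17.35029603  -0.80669908  16.65247074] -27.017144395785056 0.09841225863160345
top 15 35 [-17.33136952  -0.80325419  16.13719421] 26.88437803791415 0.09849721694920129
top 45 40 [-17.36508202   0.28630353  16.70277115] 57.743954992500534 0.09779739850130137
side -70 85 [-15.93446235   1.2679323   19.80361797] -56.918182498826425 0.09853719329261997
side -40 87 [-15.38218205   0.627352    19.39939334] -25.980454520216362 0.09834604851366179
side 15 90 [-15.67770811   0.92924419  20.54451194] 27.81294922898491 0.09801792712525437
side 45 97 [-16.17285632  -1.50834148  20.34433356] 58.814528332231816 0.09822927197589677
6346 [ 0.43126494 -0.19512179] [-0.28909778 -0.95729957] [ 0.4545508  -0.11801451] [ 0.4046197 -0.2833531] [0.05095021 0.05438366]
[ 0.41731116 -0.24280742  0.16147949] [2.16640364e-04 8.03253869e-01 5.95636777e-01 6.18617761e-05] 0.08524254987386151
```

View pics/c5.png

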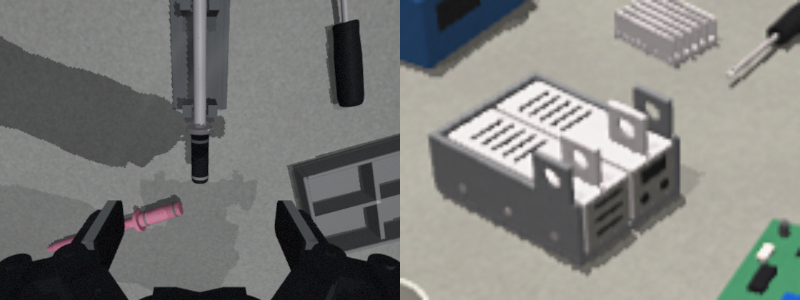

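Side crop: all four eyes are in line and both module faces are flush. Wrist view: the rod handle is at (200,160), and the pink decoy's end is at (180,207), close to where the fingers come down, so I'll check that clearance.

```bash
python3 - <<'E'
from h import *
for n in('w5','top5'):
    w=ld(n);P=cloud(w);im=w['image'].astype(int)
    m=(im[...,0]>im[...,1]+50)&(im[...,2]>im[...,1]+15)&np.isfinite(P[...,0])
    Q=P[m]; r=Q[:,:2]-[.4126,-.2567]; a=r@[.2891,.9573]; b=r@[.9573,-.2891]
    print(n,m.sum(),'along',np.percentile(a,[1,99]),'across',np.percentile(b,[1,99]),'z',np.percentile(Q[:,2],[1,99]))
    i=np.argsort(-a)[:200:40]; print(np.c_[a[i],b[i],Q[i,2]].round(3).tolist())
E
```

```text
w5 1300 along [-0.14871424 -0.07327258] across [-0.20455657 -0.02511313] z [0.00928237 0.02883524]
[[0.008, -0.043, 0.176], [-0.076, -0.03, 0.025], [-0.078, -0.028, 0.027], [-0.079, -0.047, 0.02], [-0.08, -0.039, 0.025]]
top5 3 along [-0.07928997 -0.07434275] across [-0.02755209 -0.02595241] z [0.02233563 0.02311364]
[[-0.074, -0.028, 0.022]]
```

Request:
jog_arm --gripper '[0.5, 0.5, 0.5, 0.5, 0.5, 0.5, 0.5, 0.5]' --pt "-0.5 -1.4 0" --pt "-0.5 -1.4 0" --pt "-0.5 -1.4 -4" --pt "-0.5 -1.4 -8" --pt "-0.5 -1.4 -11" --pt "-0.5 -1.4 -13" --pt "-0.5 -1.4 -13.5" --pt "-0.5 -1.4 -13.5" --twist '[0, 0, 0, 0, 0, 0, 0, 0]'

```text
clock: 10.6
tcp_pos: [0.4121, -0.2576, 0.0265]
orientation: [-0.0, 0.804, 0.595, 0.0]
wrist_force: [0.3, -0.5, 0.2]
finger_gap: 0.0427
grip_force: 0.0
```

Request:
jog_arm --gripper '[0, 0, 0, 0, 0, 0, 0, 0]' --pt "0 0 0" --pt "0 0 0" --pt "0 0 0" --pt "0 0 0" --pt "0 0 0" --pt "0 0 0" --pt "0 0 0" --pt "0 0 0" --twist '[0, 0, 0, 0, 0, 0, 0, 0]' --squeeze 70

```text
clock: 11.6
tcp_pos: [0.4126, -0.2578, 0.0266]
orientation: [0.001, 0.804, 0.595, 0.0]
wrist_force: [1.7, -2.5, 4.3]
finger_gap: 0.016
grip_force: 68.5
```

Gripped (gap 16 mm, 68 N). Lift straight up, then to the pre-insertion place.

Request:
jog_arm --gripper '[0, 0, 0, 0, 0, 0, 0, 0]' --pt "0 0 1" --pt "0 0 3" --pt "0 0 5.5" --pt "0 0 8" --pt "4 3 8" --pt "8 7 8" --pt "11 10 8" --pt "12.5 12 8" --twist '[0, 0, 0, 0, 0, 3, 6, 9.3]'

```text
clock: 12.6
tcp_pos: [0.5369, -0.1349, 0.1056]
orientation: [-0.001, 0.751, 0.66, -0.001]
wrist_force: [0.0, -0.9, -1.2]
finger_gap: 0.0156
grip_force: 68.5
```

Request:
jog_arm --gripper '[0, 0, 0, 0, 0, 0, 0, 0]' --pt "0.8 1.3 -2" --pt "0.8 1.3 -4" --pt "0.8 1.3 -4.7" --pt "0.8 1.3 -4.7" --pt "0.8 1.3 -4.7" --pt "0.8 1.3 -4.7" --pt "0.8 1.3 -4.7" --pt "0.8 1.3 -4.7" --twist '[0, 0, 0, 0, 0, 0, 0, 0]'

```text
clock: 13.6
tcp_pos: [0.5452, -0.1245, 0.0596]
orientation: [0.0, 0.753, 0.658, 0.0]
wrist_force: [0.7, -0.3, -0.9]
finger_gap: 0.0159
grip_force: 68.6
```

```bash
cat > m.py <<'E'
from h import *
import sys
k=sys.argv[1]
def loc(P): r=P-np.array([.5792,.1298,0]); return np.stack([r[...,0]*.9913-r[...,1]*.1318, r[...,0]*.1318+r[...,1]*.9913, P[...,2]],-1)*1000
ims=[]
for n in('top','side','wrist'):
    d=cap(n,n+k);L=loc(cloud(d))
    # shaft pixels, outside of the cheek; top surface is axis+6
    for name,lo,hi,z0 in(('shaft',-215,-66,64),):
        m=(L[...,1]>lo)&(L[...,1]<hi)&(abs(L[...,0])<25)&(L[...,2]>z0)&(L[...,2]<110); m&=np.isfinite(L[...,0])
        if m.sum()<20: print(n,'few',m.sum());continue
        Q=L[m]; print(n,m.sum(),'ymax %.1f'%np.percentile(Q[:,1],99.5))
        for a in range(-210,-60,20):
            q=Q[(Q[:,1]>a)&(Q[:,1]<a+20)]
            if len(q)>4: print('  y',a+10,'x med %.1f  range %.1f %.1f  ztop %.1f zmed %.1f'%(np.median(q[:,0]),*np.percentile(q[:,0],[3,97]),np.percentile(q[:,2],95),np.median(q[:,2])))
st=env.get_state();print(loc(st['tcp_pos']),st['orientation'],st['wrist_force'],st['clock'])
s=ld('side'+k)['image'][150:290,150:360,::-1];w=ld('wrist'+k)['image'][:,:,::-1]
cv2.imwrite(f'pics/c{k}.png',np.hstack([cv2.resize(w,(400,300)),cv2.resize(s,(400,300))]))
E
python3 m.py 6
```

```text
top 211 ymax -84.8
  y -200 x med -1.6  range -6.0 5.1  ztop 84.4 zmed 80.7
  y -180 x med -0.8  range -5.8 5.2  ztop 84.7 zmed 80.8
  y -160 x med -1.7  range -5.7 5.1  ztop 84.6 zmed 81.0
  y -140 x med -0.5  range -6.0 4.6  ztop 83.0 zmed 80.6
  y -120 x med -1.3  range -6.2 4.5  ztop 84.6 zmed 79.5
  y -100 x med -1.3  range -5.8 4.0  ztop 83.1 zmed 80.8
  y -80 x med -0.5  range -2.3 1.3  ztop 80.9 zmed 78.2
side 200 ymax -86.7
  y -200 x med -1.1  range -4.6 4.7  ztop 84.2 zmed 80.9
  y -180 x med -1.7  range -4.9 5.2  ztop 83.9 zmed 81.1
  y -160 x med -0.9  range -4.2 4.2  ztop 84.4 zmed 81.0
  y -140 x med -1.5  range -4.8 5.7  ztop 83.6 zmed 80.9
  y -120 x med -1.9  range -4.3 4.5  ztop 83.5 zmed 81.3
  y -100 x med -0.9  range -3.6 6.4  ztop 84.1 zmed 80.1
  y -80 x med -1.0  range -1.9 1.7  ztop 79.9 zmed 78.3
wrist 7617 ymax -151.7
  y -200 x med -1.1  range -6.5 4.6  ztop 83.8 zmed 82.3
  y -180 x med -1.0  range -6.5 4.5  ztop 83.7 zmed 82.2
  y -160 x med -1.0  range -6.5 4.6  ztop 83.6 zmed 82.0
[  -0.29109796 -256.42352116   59.39150335] [7.47284781e-05 7.52680963e-01 6.58385419e-01 4.34377365e-05] [ 0.16413452  0.83014412 -1.89554407] 13.75
```

View pics/c6.png

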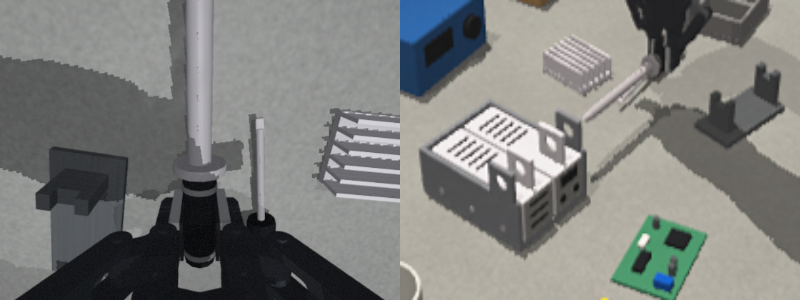

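The rod is level and on the hole line to about 1 mm (wrist: shaft (200,90); side: tip (585,118) in front of the cheek eye). Shift +0.8 mm in rack x and enter the first eye.

Request:
jog_arm --gripper '[0, 0, 0, 0, 0, 0, 0, 0]' --pt "0.08 0 0" --pt "0.21 0.98 0" --pt "0.34 1.97 0" --pt "0.41 2.5 0" --pt "0.47 2.96 0" --pt "0.54 3.46 0" --pt "0.6 3.95 0" --pt "0.6 3.95 0" --twist '[0, 0, 0, 0, 0, 0, 0, 0]'

```text
clock: 14.75
tcp_pos: [0.5511, -0.0845, 0.0593]
orientation: [0.0, 0.753, 0.659, -0.0]
wrist_force: [0.4, 0.4, -1.4]
finger_gap: 0.0159
grip_force: 68.6
```

```bash
python3 m.py 7
```

```text
top 163 ymax -67.3
  y -160 x med -0.2  range -5.9 6.0  ztop 83.4 zmed 80.0
  y -140 x med -0.6  range -5.2 5.3  ztop 83.6 zmed 80.9
  y -120 x med 0.0  range -5.3 5.7  ztop 83.1 zmed 79.1
  y -100 x med -1.2  range -5.8 5.3  ztop 83.7 zmed 80.0
  y -80 x med -0.0  range -4.9 5.4  ztop 83.2 zmed 80.2
  y -60 x med -2.3  range -4.8 2.7  ztop 84.3 zmed 80.2
side 413 ymax -78.4
  y -200 x med -6.0  range -20.1 21.3  ztop 107.3 zmed 87.4
  y -180 x med -1.4  range -11.4 12.8  ztop 90.7 zmed 81.9
  y -160 x med -0.9  range -4.8 6.0  ztop 82.8 zmed 80.4
  y -140 x med -0.8  range -3.7 5.4  ztop 84.4 zmed 80.6
  y -120 x med -1.0  range -3.8 6.6  ztop 84.2 zmed 80.6
  y -100 x med -1.0  range -4.8 5.9  ztop 83.6 zmed 80.2
  y -80 x med -1.6  range -3.7 4.6  ztop 84.5 zmed 80.5
wrist 18239 ymax -112.2
  y -200 x med -0.4  range -20.6 20.2  ztop 108.3 zmed 86.3
  y -180 x med -0.4  range -11.9 11.4  ztop 90.8 zmed 83.1
  y -160 x med -0.3  range -5.8 5.3  ztop 83.6 zmed 82.2
  y -140 x med -0.3  range -5.8 5.3  ztop 83.5 zmed 82.0
  y -120 x med -0.3  range -5.7 5.3  ztop 83.5 zmed 81.9
[   0.51133431 -216.61034396   59.35085591] [1.21967876e-04 7.52724653e-01 6.58335463e-01 2.09236604e-05] [-0.05879063  0.2891152  -0.81227217] 14.9
```

Request:
jog_arm --gripper '[0, 0, 0, 0, 0, 0, 0, 0]' --pt "0.13 0.99 0" --pt "0.26 1.98 0" --pt "0.4 2.97 0" --pt "0.53 3.97 0" --pt "0.66 4.96 0" --pt "0.79 5.95 0" --pt "0.92 6.94 0" --pt "0.92 6.94 0" --twist '[0, 0, 0, 0, 0, 0, 0, 0]'

```text
clock: 15.9
tcp_pos: [0.5604, -0.0147, 0.0593]
orientation: [0.0, 0.752, 0.659, 0.0]
wrist_force: [0.3, -0.1, -1.4]
finger_gap: 0.0158
grip_force: 68.6
```

Request:
jog_arm --gripper '[0, 0, 0, 0, 0, 0, 0, 0]' --pt "0.13 0.99 0" --pt "0.26 1.98 0" --pt "0.4 2.97 0" --pt "0.53 3.97 0" --pt "0.58 4.36 0" --pt "0.62 4.66 0" --pt "0.65 4.86 0" --pt "0.65 4.86 0" --twist '[0, 0, 0, 0, 0, 0, 0, 0]'

```text
clock: 16.9
tcp_pos: [0.5668, 0.0331, 0.0593]
orientation: [0.0, 0.753, 0.658, 0.0]
wrist_force: [0.2, -0.0, -1.5]
finger_gap: 0.0159
grip_force: 68.6
```

Request:
jog_arm --gripper '[0, 0, 0, 0, 0, 0, 0, 0]' --pt "0.01 0.1 0" --pt "0.03 0.2 0" --pt "0.04 0.3 0" --pt "0.05 0.4 0" --pt "0.06 0.45 0" --pt "0.065 0.5 0" --pt "0.065 0.5 0" --pt "0.065 0.5 0" --twist '[0, 0, 0, 0, 0, 0, 0, 0]'

```text
clock: 17.9
tcp_pos: [0.5671, 0.0354, 0.0593]
orientation: [0.002, 0.753, 0.658, -0.002]
wrist_force: [-2.9, -9.8, -1.5]
finger_gap: 0.0157
grip_force: 68.5
```

```bash
python3 m.py 8
```

```text
top few 0
side 263 ymax -72.5
  y -100 x med 8.9  range -19.2 21.1  ztop 108.3 zmed 87.6
  y -80 x med -6.2  range -20.0 21.8  ztop 107.5 zmed 86.7
wrist 11164 ymax -66.5
  y -120 x med -0.5  range -8.1 7.4  ztop 86.9 zmed 85.4
  y -100 x med -0.1  range -10.0 9.5  ztop 106.4 zmed 85.9
  y -80 x med -0.1  range -21.1 20.8  ztop 108.2 zmed 86.2
  y -60 x med -0.3  range -7.8 7.4  ztop 91.0 zmed 89.2
[  0.45884125 -95.17563448  59.22934306] [ 0.00167121  0.75338031  0.65757968 -0.00206972] [ -1.46940711 -10.18055852  -0.55019432] 18.05
```

View pics/c8.png

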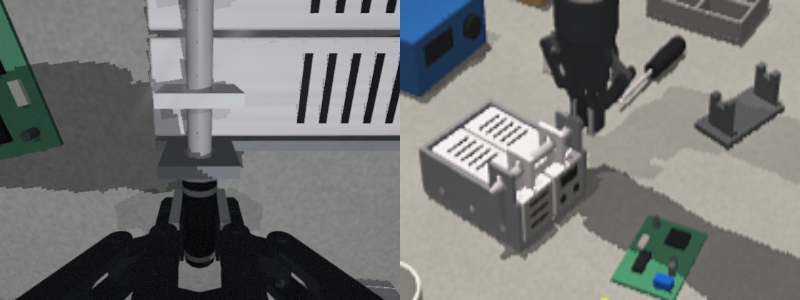

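The collar is against the cheek eye: 10 N contact, the TCP stopped, and the wrist view shows the collar flush at (200,178). Relax the command, lower the shaft by 2.5 mm onto the holes, open slowly and lift away.

Request:
jog_arm --gripper '[0, 0, 0, 0, 0.25, 0.5, 0.6, 0.6]' --pt "-0.02 -0.15 0" --pt "-0.02 -0.15 -0.1" --pt "-0.02 -0.15 -0.2" --pt "-0.02 -0.15 -0.25" --pt "-0.02 -0.2 -0.25" --pt "-0.02 -0.2 -0.25" --pt "-0.02 -0.2 -0.25" --pt "-0.02 -0.2 -0.25" --twist '[0, 0, 0, 0, 0, 0, 0, 0]' --squeeze 20

```text
clock: 19.05
tcp_pos: [0.5673, 0.0364, 0.0568]
orientation: [-0.0, 0.753, 0.658, 0.0]
wrist_force: [0.4, -0.2, 0.5]
finger_gap: 0.0512
grip_force: 0.0
```

Request:
jog_arm --gripper '[0.6, 0.6, 0.6, 0.6, 0.6, 0.6, 0.6, 0.6]' --pt "0 0 0.5" --pt "0 0 2" --pt "0 0 5" --pt "0 0 10" --pt "0 0 14" --pt "-1 -5 14" --pt "-2 -10 14" --pt "-2 -10 14" --twist '[0, 0, 0, 0, 0, 0, 0, 0]'

```text
clock: 20.05
tcp_pos: [0.5471, -0.0668, 0.1983]
orientation: [0.001, 0.754, 0.657, 0.0]
wrist_force: [0.3, 0.1, -0.3]
finger_gap: 0.0513
grip_force: 0.0
```

```bash
python3 m.py 9; python3 - <<'E'
from h import *
t=ld('top9')['image'][120:230,200:300,::-1];s=ld('side9')['image'][170:280,150:290,::-1];w=ld('wrist9')['image'][:,:,::-1]
cv2.imwrite('pics/c9.png',np.vstack([np.hstack([cv2.resize(t,(400,300)),cv2.resize(s,(400,300))]),np.hstack([cv2.resize(w,(400,300)),cv2.resize(ld('top9')['image'][:,:,::-1],(400,300))])]))
E
```

```text
top 136 ymax -66.2
  y -120 x med -1.3  range -8.2 8.1  ztop 86.3 zmed 82.0
  y -100 x med -1.2  range -7.7 8.2  ztop 85.2 zmed 81.5
  y -80 x med -0.4  range -7.7 8.2  ztop 86.2 zmed 82.5
  y -60 x med 0.2  range -6.5 9.7  ztop 84.1 zmed 79.6
side 116 ymax -73.9
  y -120 x med -1.8  range -6.3 6.6  ztop 85.1 zmed 80.9
  y -100 x med -2.4  range -6.7 7.8  ztop 85.8 zmed 82.3
  y -80 x med -3.2  range -6.3 6.5  ztop 84.8 zmed 81.4
wrist 2599 ymax -67.0
  y -120 x med -0.2  range -8.7 8.2  ztop 85.3 zmed 83.4
  y -100 x med -0.3  range -8.6 8.3  ztop 85.2 zmed 83.3
  y -80 x med -0.3  range -8.5 8.3  ztop 85.3 zmed 83.3
  y -60 x med -0.4  range -12.2 12.2  ztop 84.7 zmed 81.6
[  -5.99884605 -195.88708523  197.57714187] [2.53163793e-04 7.52752413e-01 6.58303538e-01 4.37919791e-04] [0.16965127 0.81263814 0.64180796] 20.2
```

View pics/c9.png

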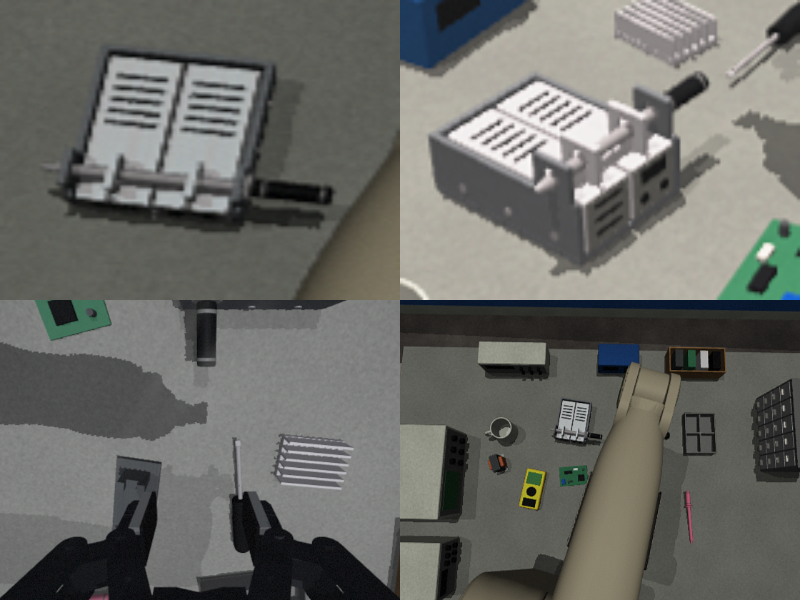

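The rod passes through all four eyes, with its tip out on the left at (540,185) of the side crop. Checking the collar gap from the tip and handle ends.

```bash
python3 - <<'E'
from h import *
def loc(P): r=P-np.array([.5792,.1298,0]); return np.stack([r[...,0]*.9913-r[...,1]*.1318, r[...,0]*.1318+r[...,1]*.9913, P[...,2]],-1)*1000
for n in('top9','side9','wrist9'):
    L=loc(cloud(ld(n))).reshape(-1,3); m=(abs(L[:,0])<10)&(L[:,2]>66)&(L[:,2]<92)&(abs(L[:,1])<140); y=L[m,1]; print(n,m.sum(),y.min(),y.max())
# wrist: collar pixels and cheek outer face
L=loc(cloud(ld('wrist9'))).reshape(-1,3)
m=(abs(L[:,0])<14)&(abs(L[:,0])>10)&(L[:,2]>70)&(L[:,2]<92)&(abs(L[:,1])<75); print('collar y',np.percentile(L[m,1],[1,50,99]) if m.any() else None)
E
```

```text
top9 341 -120.31309775404422 76.66338033448358
side9 417 -122.21108331491922 75.69152002558695
wrist9 2557 -121.7257791483641 -66.74376293444736
collar y [-67.39505428 -67.09514828 -66.37168294]
```

```bash
python3 -c "
from workcell import env; print(env.hand_in())"
```

```text
the job is handed in; nothing more can be done
None
```

The job is handed in: both modules are home, and the rod runs through all four eyes with its collar at the right cheek eye (within about 1 mm by camera). The rod is released and the robot is touching nothing, at about 20 s of the 61 s allowed.

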